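Seat the grating disc of a food processor

ROBOT

A 7-joint arm with a two-finger parallel gripper is mounted at the origin on a cart in front of the work surface, level with it; the furniture and walls round the work are solid. World frame = base frame: x ahead of the robot, y to its left, z up, the work surface at z = 0. Lengths are in m, angles in rad, forces in N, time in s.
With the tool pointing down it reaches from about 0.4 to 0.85 m from the base axis. Payload 10.4 kg.
Tool frame: the origin (TCP) lies on the centre line of the jaws, within the pads' length; the fingertips stand 17 mm ahead of it and the grasp point (between the pads) lies 2 mm behind it; z points along the fingers, y is the line along which they close (so a half turn about z gives the same grasp; the last joint's range is limited). The gripper opens to 85 mm and grips with 20 to 120 N. Pads are 22 mm wide; open, the fingers measure 114 mm over their backs; the gripper's body (76 mm by 85 mm) begins 54 mm behind the grasp point. The pads swing forward as they close: fully open they stand 13 mm farther back than shut.
Start: joints at [-1.332, 0.332, -0.065, 1.46, 0.022, 1.35, -0.088], TCP at [0.162, 0.604, 0.248] pointing down, gripper open.
Joint ranges: [-2.6, 2.6], [-0.5, 2.12], [-1.47, 1.34], [0.16, 2.42], [-1.27, 4.41], [0.06, 2.06], [-2.6, 2.6]. Speed limits (rad/s): [2.22, 2.22, 2.79, 2.79, 3.14, 3.14, 3.14].

INTERFACE

Orientations are given as a unit quaternion [x, y, z, w].
In Python, from workcell import sensors, imaging, order, spotter gives the robot as it stands. The module is installed in compiled form; this text tells all that it offers.
- The arm moves only by the shell command python3 -m inch 'ROWS' [FORCE]. ROWS is JSON, a list that holds one entry, the list of rows, each a list of 7 numbers: the shift along the tool's x, y, z in m, then the turn, a rotation vector about the tool's x, y, z in rad, then the closure, from -1 (fully open) to 1 (shut). In form: [[[x, y, z, ax, ay, az, hand], ...]]. A call has 1 to 10 rows; each row is the pose to reach, as a shift and turn from the pose commanded when the call began, along the tool's axes at that moment; what a row does not reach only later rows make up. A row lasts 1/10 s, in which the tool goes at most 50 mm and 8.59 degrees, less where a joint would pass 70% of its speed; a pose out of reach is approached as far as the arm can. A call with a gripper value outside its range is refused whole. The fingers move at their own pace and stop on an object; FORCE is the grip in N (left out, the last holds). Time passes only in rows, so rows that repeat a pose let the fingers close. It gives the time, the measured TCP pose, the force, the opening and the grip force at its end, in the units of the state.
- sensors.get_obs(): the state, without advancing time (a new reading comes with each control period).
- imaging.camera(name): name is "scene" or "top" or "wrist"; returns the picture (384x512x3 uint8, blue, green, red); there is no depth.
- imaging.calibration(name): a dict with "mtx" (3x3 intrinsics, pixels), "R" (3x3) and "t" (3): a world point X has camera coordinates R X + t; the wrist camera has in their place "tool_from_camera" (4x4, takes a point from camera to tool coordinates, whose origin is the TCP and whose axes are the flange's). Camera axes: x right, y down, z forward; pixel columns grow to the right and rows downward; lengths in m; the calibration is good to about 2 mm. A picture is of the moment at which its call begins: read the wrist's pose just before it. calibration takes no time and is no camera call.
- order.hand_in(): hands the job in; it is judged then, once.
Trained networks look in the newest picture that a camera, given by its name, has taken for a name from the list of things; names that differ only in an ending like _2 or _b are one class to them, and where a whole thing is asked for, a point or a joint stands for the part that bears it (a point fixed in the world has none). Each returns a list of dicts, best first, with "conf" (0 to 1); they miss things now and then, are a little off and sometimes report something else, mostly with a low value. They report only what shows in the picture. A call takes as long as a camera call.
- spotter.look_for(label, camera): "pixel" ([column, row] in pixels, amid what is visible of it).
The state is a dict: "clock": time; "joint_pos": joint angles; "joint_velocities": joint speeds; "tau": joint torques, N m; "position": TCP position; "ee_rot": TCP orientation; "ft_force": force on the tool from outside, world axes, zero at the start; "torque": the same for the moment, N m; "grip_width": opening from 0.0 (shut) to 1.0 (fully open); "grasp_force": force on a finger pad.
Only numpy, scipy, OpenCV 4.12 (cv2) and the standard library are available. Lean on these libraries where they do the work, as an engineer would, in place of code of your own. Each camera call takes 0.05 s, during which the arm holds its last target. There are 200 camera calls.

TASK

The food processor's steel grating disc sits raised on its spindle, with the notch in its rim away from the orange key pin at the edge of the machine. With the fingertips against its finger lug, push the disc round, either way, until the notch stands over the pin, then press the disc down at its hub until it is fully home, and draw the hand away. Do not pinch the lug or lift the disc, and leave the salt shaker, spice jar and jam jar where they stand.

Things in the scene. Friction and masses are not known exactly. Their poses are not given: they have to be found in the camera images.
- processor: White cordless food processor base without its bowl, 225 x 205 mm and 66 mm high, fixed to the worktop. Origin on the worktop under the spindle; x points from its front (black control strip) to its back, z up. A black plate lies under the disc, and a white ring (inner radius 91 mm, outer 97 mm, top at z = 78 mm) surrounds it. The spindle is vertical through the origin.
- key_pin (a point): Top of the orange key pin, a fixed round-topped bar 10 mm wide that lies radially at the front edge of the machine, from 68 to 92 mm from the spindle (this point is at 79 mm), at z = 82 mm. Its outer part shows beyond the rim of the disc. Any part of the disc's rim but the notch comes down on it 4 mm below the raised position and can go no lower; it then still turns.
- notch (a point): Middle of the open notch in the rim of the disc, at the disc's upper face, 79 mm from the spindle. The notch is about 16 mm wide (disc radius 78 mm, thickness 5 mm); an orange bar mark on the disc points at it. Pin and notch are in line when their bearings from the spindle agree; within about 4 degrees the pin's round top guides the disc the rest of the way.
- hub_top (a point): Top of the low grey hub dome (radius 23 mm at its foot, 8 mm high above the disc) at the centre of the disc, on the spindle; here the disc is pressed. At z = 99 mm raised, 87 mm fully home.
- lug_centre (a point): Centre of the finger lug, an upright black rib with blue side faces on top of the disc, opposite the notch, 50 mm from the spindle. It is 36 mm long radially (32 to 68 mm from the spindle), 14 mm thick across and stands 30 mm above the disc (15 mm above and below this point). Axes turn with the disc: x points outward along the rib, z up. Pushing a blue side turns the disc.
- lug_left: Blue side face of the lug on its anticlockwise side (seen from above), 34 x 26 mm, 3 mm thick; origin at its centre.
- lug_right: Blue side face of the lug on its clockwise side (seen from above), 34 x 26 mm, 3 mm thick; origin at its centre. Squeezing both blue faces at once between the fingers counts as pinching.
- disc_turn (a joint): Turn of the disc in rad, anticlockwise from above; 0 (or 6.283) where the notch is exactly over the pin. Turns without stops, with a light friction of 0.05 N m, and stays where it is left.
- disc_seat (a joint): How far the disc has been pressed down, in m: 0 raised, as it starts; 0.004 when the rim lies on the pin; 0.012 fully home, a hard stop. A stiff rubber sleeve holds it by friction, so it takes about 6 N to move it either way, and it stays where it is left. Negative if lifted (possible, but forbidden).
- salt_shaker_mid (a point): Centre of a glass salt shaker with a grey top, 44 mm across, 90 mm high, standing loose beside the machine (point 45 mm up).
- spice_jar_mid (a point): Centre of a spice jar with a black cap, 41 mm across, 105 mm high, standing loose beside the machine (point 52 mm up).
- jam_jar_mid (a point): Centre of a jam jar with a white lid, 65 mm across, 94 mm high, standing loose beside the machine (point 47 mm up).

How it is judged:
At the end, for the whole second after the job is handed in: The disc is pressed down at least 10.5 of its 12 mm with the notch within 6 mm of the key pin seen from above, it is at rest, and the three bystanders stand within 30 mm of where they were (value of joint disc_seat above 0.0105 m and horizontal distance between notch and key_pin below 0.006 m and velocity of joint disc_turn between -0.05 and 0.05 rad/s and distance of each of salt_shaker_mid, spice_jar_mid, jam_jar_mid from where it was at the start of the episode below 0.03 m); the robot touches nothing.
It fails at once if the disc is lifted more than 4 mm above its starting height (value of joint disc_seat below -0.004 m).
It fails at once if the lug is pinched between the fingers (contact force between the fingers and lug_left above 1 N and contact force between the fingers and lug_right above 1 N).
It fails at once if the salt shaker, spice jar or jam jar is moved more than 30 mm (lifted, pushed or knocked over) (distance of any of salt_shaker_mid, spice_jar_mid, jam_jar_mid from where it was at the start of the episode above 0.03 m).
It also fails if it takes over 45 s, if anything falls off the work surface, if the arm or the gripper's body presses on something with over 40 N, if the wrist force passes 120 N, or if a joint passes its speed limit or range.

## Working session

There is one attempt and no reset: what is moved stays moved. The work goes in short steps, Python scripts to look and compute and a shell command to move; the robot and the scene stay as the last step left them, time stands still between calls to the robot, and variables do not carry over. Pictures are saved under pics/ and viewed, at most 13 in all, crops included, and the job is handed in when it is done.

```bash
mkdir -p pics
python3 - <<'E'
from workcell import sensors, imaging, spotter
import cv2,numpy as np
o=sensors.get_obs();print({k:np.round(v,3).tolist() for k,v in o.items()})
a=imaging.camera("top");b=imaging.camera("scene")
cv2.imwrite("pics/top.png",a);cv2.imwrite("pics/scene.png",b)
for c in("top","scene"):
  k=imaging.calibration(c);print(c,{q:np.round(v,4).tolist() for q,v in k.items()})
  for n in["processor","key_pin","notch","hub_top","lug_centre","lug_left","lug_right","salt_shaker_mid","spice_jar_mid","jam_jar_mid"]:
    try:print(n,[(np.round(r["pixel"]).tolist(),round(r["conf"],2)) for r in spotter.look_for(n,c)[:2]])
    except Exception as e:print(n,e)
print(np.round(imaging.calibration("wrist")["tool_from_camera"],3).tolist(),sensors.get_obs()["clock"])
E
```

```text
{'clock': 0.0, 'joint_pos': [-1.332, 0.333, -0.065, 1.461, 0.022, 1.35, -0.088], 'joint_velocities': [0.0, -0.001, -0.0, -0.0, 0.002, 0.0, -0.001], 'tau': [0.001, -62.546, 0.05, -39.159, 0.016, 0.01, 0.0], 'position': [0.162, 0.603, 0.247], 'ee_rot': [0.13, 0.991, -0.001, -0.0], 'ft_force': [-0.634, -0.842, -0.536], 'torque': [-0.009, -0.001, 0.029], 'grasp_force': 0.0, 'grip_width': 1.003}
top {'mtx': [[388.4783, 0.0, 251.5764], [0.0, 388.4783, 186.7181], [0.0, 0.0, 1.0]], 'R': [[0.0331, -0.9994, 0.0032], [-0.9766, -0.033, -0.2127], [0.2127, 0.0039, -0.9771]], 't': [0.0635, 0.6035, 0.8297]}
processor [([277.0, 216.0], 0.78)]
key_pin [([274.0, 222.0], 0.88)]
notch [([279.0, 217.0], 0.81)]
hub_top [([280.0, 217.0], 0.65)]
lug_centre [([279.0, 218.0], 0.95)]
lug_left [([280.0, 216.0], 0.53)]
lug_right [([197.0, 209.0], 0.31)]
salt_shaker_mid [([338.0, 184.0], 0.57)]
spice_jar_mid [([209.0, 265.0], 0.62), ([193.0, 211.0], 0.54)]
jam_jar_mid [([194.0, 214.0], 0.88)]
scene {'mtx': [[349.0164, 0.0, 259.0267], [0.0, 349.0164, 189.4669], [0.0, 0.0, 1.0]], 'R': [[0.7249, -0.6887, 0.017], [-0.4401, -0.482, -0.7576], [0.5299, 0.5417, -0.6525]], 't': [-0.3623, 0.3845, 0.5448]}
processor [([264.0, 242.0], 0.97)]
key_pin [([265.0, 243.0], 0.88)]
notch [([265.0, 225.0], 0.59), ([256.0, 233.0], 0.37)]
hub_top [([264.0, 225.0], 0.96)]
lug_centre [([267.0, 220.0], 0.94)]
lug_left []
lug_right []
salt_shaker_mid [([340.0, 257.0], 0.86)]
spice_jar_mid [([187.0, 220.0], 0.72)]
jam_jar_mid [([214.0, 190.0], 0.9)]
[[-0.0, -0.963, -0.27, 0.068], [1.0, -0.0, 0.001, 0.0], [-0.001, -0.27, 0.963, -0.124], [0.0, 0.0, 0.0, 1.0]] 1.1
```

Run:
```python
import cv2
a=cv2.imread("pics/top.png")[140:300,170:370];b=cv2.imread("pics/scene.png")[140:320,150:370]
cv2.imwrite("pics/topc.png",cv2.resize(a,None,fx=3.7,fy=3.7,interpolation=2));cv2.imwrite("pics/scenec.png",cv2.resize(b,None,fx=3.3,fy=3.3,interpolation=2))
```

```text
(no output)
```

View pics/topc.png

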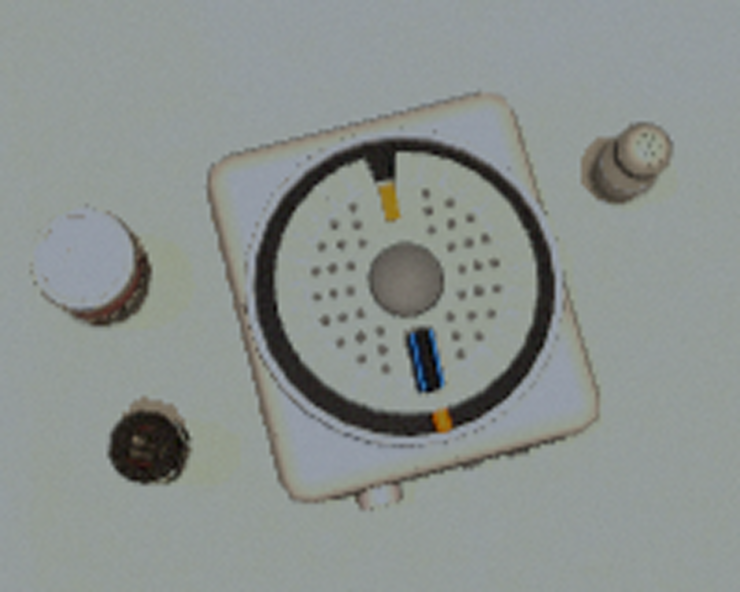

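View pics/scenec.png

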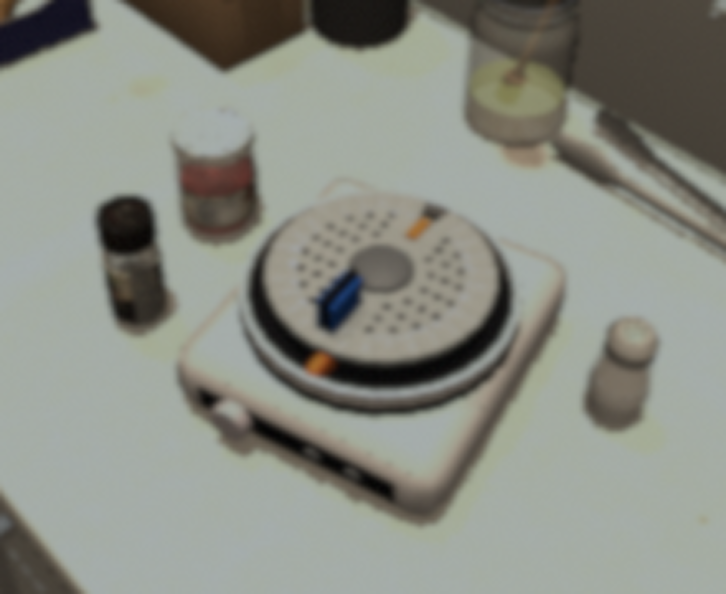

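```bash
cat > h.py <<'E'
import numpy as np
from workcell import imaging
def ray(c,u,v,z):
    k=imaging.calibration(c);M,R,t=map(np.array,(k["mtx"],k["R"],k["t"]))
    C=-R.T@t;d=R.T@np.linalg.solve(M,[u,v,1]);return C+d*(z-C[2])/d[2]
E
python3 - <<'E'
from h import *
T=lambda x,y,z:ray("top",170+x/3.7,140+y/3.7,z)
S=lambda x,y,z:ray("scene",150+x/3.3,140+y/3.3,z)
P={}
for n,f,x,y,z in[("hub",T,406,279,.095),("hubS",S,382,268,.095),("lug",T,426,360,.121),("lugbase_out",T,428,391,.118),("pin",T,443,420,.082),("pinS",S,320,363,.082),("notch",T,381,165,.088),("mark",T,390,202,.091),("salt",T,648,148,.09),("spice",T,143,440,.105),("jam",T,84,252,.094),("discL",T,273,282,.091),("discR",T,540,282,.091)]:
  P[n]=p=f(x,y,z);d=p-P["hub"];print(n,np.round(p,3),"r %.3f brg %.1f"%(np.hypot(*d[:2]),np.degrees(np.arctan2(d[1],d[0]))))
E
```

```text
hub [0.532 0.02  0.095] r 0.000 brg 0.0
hubS [0.533 0.016 0.095] r 0.004 brg -79.4
lug [0.483 0.009 0.121] r 0.051 brg -168.3
lugbase_out [0.466 0.008 0.118] r 0.068 brg -169.9
pin [ 0.451 -0.004  0.082] r 0.084 brg -163.4
pinS [ 0.455 -0.009  0.082] r 0.082 brg -159.9
notch [0.602 0.036 0.088] r 0.072 brg 12.8
mark [0.579 0.03  0.091] r 0.048 brg 12.2
salt [ 0.618 -0.126  0.09 ] r 0.169 brg -59.5
spice [0.433 0.169 0.105] r 0.179 brg 123.6
jam [0.542 0.211 0.094] r 0.192 brg 87.0
discL [0.528 0.098 0.091] r 0.079 brg 92.8
discR [ 0.534 -0.06   0.091] r 0.080 brg -89.0
```

The top view shows the lug at crop (425,360), in front. The notch is at (381,165), at the back, and the orange pin at (443,420). The disc needs about -175° (clockwise, via the left side), which also suits joint 7's range. Moving to the pre-contact point now.

```bash
python3 -m inch '[[[-0.327,-0.226,0,0,0,-0.2,1],[-0.327,-0.226,0,0,0,-0.2,1],[-0.327,-0.226,0,0,0,-0.2,1],[-0.327,-0.226,0,0,0,-0.2,1],[-0.327,-0.226,0,0,0,-0.2,1],[-0.327,-0.226,0,0,0,-0.2,1],[-0.327,-0.226,0,0,0,-0.2,1],[-0.479,-0.523,0.03,0,0,-0.471,1],[-0.479,-0.523,0.03,0,0,-0.471,1],[-0.479,-0.523,0.03,0,0,-0.471,1]]]' 20
cat >> h.py <<'E'
from workcell import sensors
from scipy.spatial.transform import Rotation as Ro
C=np.array([.532,.0185])
def pose(th,d,r=.05):
    a=np.radians(th);return C+r*np.array([np.cos(a),np.sin(a)])+d*np.array([-np.sin(a),np.cos(a)])
def row(xy,z,yaw):
    "shift and turn in tool axes to reach a tool-down pose, tool x at bearing yaw"
    o=sensors.get_obs();R=Ro.from_quat(o["ee_rot"]);y=np.radians(yaw)
    G=Ro.from_matrix(np.array([[np.cos(y),np.sin(y),0],[np.sin(y),-np.cos(y),0],[0,0,-1]]))
    return np.round(np.r_[R.inv().apply(np.r_[xy,z]-o["position"]),(R.inv()*G).as_rotvec()],4).tolist()
E
python3 -c "
from h import *
print(row(pose(192,.036),.2,192),sensors.get_obs()['joint_pos'])"
```

```text
clock: 2.1
position: [0.428, 0.1941, 0.2367]
ee_rot: [-0.107, 0.994, 0.0, 0.0]
ft_force: [1.3, -0.2, 0.1]
grip_width: 0.001
grasp_force: 0.0
[-0.0142, -0.2295, 0.0366, 0.0005, 0.0005, 0.0045] [-0.76466291 -0.01416108  0.2408749   1.88252537  0.00322205  1.27215689
  1.26000777]
```

```bash
python3 -m inch '[[[-0.014,-0.230,0.037,0,0,0.0045,1],[-0.014,-0.230,0.037,0,0,0.0045,1],[-0.014,-0.230,0.037,0,0,0.0045,1],[-0.014,-0.230,0.037,0,0,0.0045,1],[-0.014,-0.230,0.037,0,0,0.0045,1],[-0.014,-0.230,0.037,0,0,0.0045,1],[-0.014,-0.230,0.037,0,0,0.0045,1]]]'
python3 - <<'E'
from h import *
import cv2
print(row(pose(192,.036),.118,192),sensors.get_obs()['joint_pos'])
a=imaging.camera("top");cv2.imwrite("pics/t2.png",cv2.resize(a[140:300,170:370],None,fx=3.7,fy=3.7,interpolation=2))
E
```

```text
clock: 2.8
position: [0.4891, -0.0264, 0.1996]
ee_rot: [-0.101, 0.995, 0.0, -0.0]
ft_force: [0.3, -0.1, 0.0]
grip_width: 0.002
grasp_force: 0.0
[-0.0013, -0.001, 0.0816, 0.0002, -0.0, -0.0063] [-0.51457401  0.05787496  0.49644484  1.89825907 -0.02987958  1.19267169
  1.76612332]
```

View pics/t2.png

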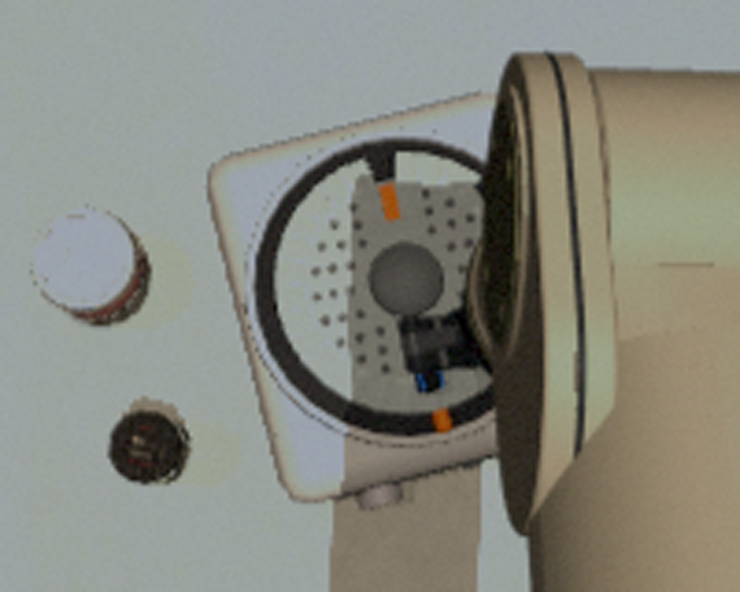

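Run:
```python
from h import *
k=imaging.calibration("top")
for d in(-.0145,0,.0145):
  p=np.r_[pose(192,.036+d),.183];q=k["mtx"]@(np.array(k["R"])@p+k["t"]);q=q[:2]/q[2];print((q-[170,140])*3.7)
```

```text
[479.13787713 342.13284864]
[506.17226938 337.28804772]
[533.1647491  332.45075789]
```

The dark block at (400–480, 315–370) overhangs the lug. It is probably gripper linkage higher up, so I'm checking from the other cameras before going down.

Run:
```python
from h import *
import cv2
a=imaging.camera("scene")[90:290,170:370];b=imaging.camera("wrist")
cv2.imwrite("pics/sw3.png",np.hstack([cv2.resize(a,(380,380)),cv2.resize(b,(416,312))[:, :] if 0 else cv2.copyMakeBorder(cv2.resize(b,(416,312)),0,68,0,0,0)]))
```

```text
(no output)
```

View pics/sw3.png

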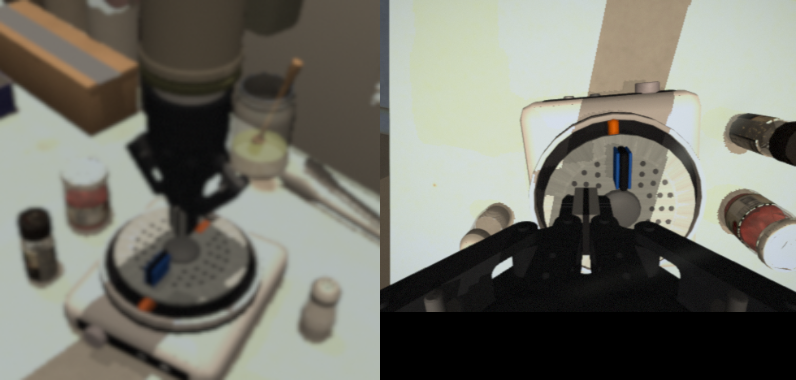

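Linkages bulge only well above the tips; the grey fingertips are slim, to the right of the lug. Descending.

```bash
python3 -m inch '[[[-0.001,-0.001,0.045,0,0,-0.006,1],[-0.001,-0.001,0.0816,0,0,-0.006,1],[-0.001,-0.001,0.0816,0,0,-0.006,1],[-0.001,-0.001,0.0816,0,0,-0.006,1]]]'
python3 - <<'E'
from h import *
import cv2
b=imaging.camera("wrist");cv2.imwrite("pics/w4.png",b)
for dth in range(0,70,8):print(dth,row(pose(192-dth,.017),.118,192-dth))
E
```

```text
clock: 3.35
position: [0.4903, -0.0261, 0.1188]
ee_rot: [-0.106, 0.994, -0.0, -0.0]
ft_force: [-0.1, -0.4, -0.0]
grip_width: -0.002
grasp_force: 0.0
0 [0.0007, 0.0183, 0.0017, -0.0, 0.0017, 0.0021]
8 [0.0026, 0.0254, 0.0017, 0.0001, 0.0017, 0.1417]
16 [0.0034, 0.0327, 0.0017, 0.0002, 0.0017, 0.2814]
24 [0.0033, 0.0401, 0.0017, 0.0003, 0.0017, 0.421]
32 [0.0021, 0.0474, 0.0017, 0.0005, 0.0016, 0.5606]
40 [-0.0001, 0.0544, 0.0017, 0.0006, 0.0016, 0.7003]
48 [-0.0033, 0.0611, 0.0017, 0.0007, 0.0016, 0.8399]
56 [-0.0073, 0.0672, 0.0017, 0.0008, 0.0015, 0.9795]
64 [-0.0122, 0.0727, 0.0018, 0.0009, 0.0015, 1.1191]
```

View pics/w4.png

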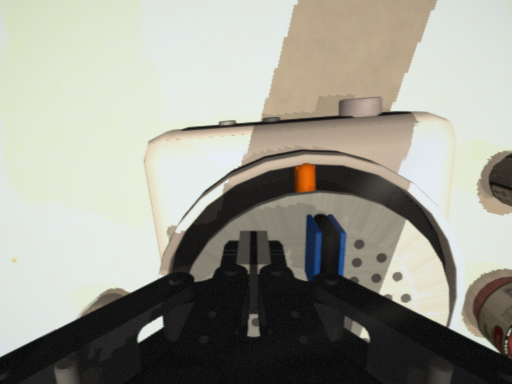

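```bash
python3 -m inch '[[[0.001,0.012,0,0,0,0.002,1],[0.001,0.018,0,0,0,0.002,1],[0.0026,0.0254,0,0,0,0.142,1],[0.0034,0.0327,0,0,0,0.281,1],[0.0033,0.0401,0,0,0,0.421,1],[0.0021,0.0474,0,0,0,0.561,1],[0,0.0544,0,0,0,0.700,1],[-0.0033,0.0611,0,0,0,0.840,1],[-0.0073,0.0672,0,0,0,0.980,1],[-0.0122,0.0727,0,0,0,1.119,1]]]'
python3 - <<'E'
from h import *
import cv2
b=imaging.camera("wrist");cv2.imwrite("pics/w5.png",b)
for th in range(128,55,-8):print(th,row(pose(th,.017),.1185,th))
E
```

```text
clock: 4.4
position: [0.4875, 0.0477, 0.1194]
ee_rot: [0.441, 0.898, 0.001, 0.0]
ft_force: [-2.0, -0.4, -0.5]
grip_width: -0.003
grasp_force: 0.7
128 [-0.0009, -0.0011, 0.001, 0.0024, -0.0, -0.0134]
120 [0.0011, 0.006, 0.001, 0.0024, -0.0002, 0.1262]
112 [0.002, 0.0133, 0.001, 0.0024, -0.0003, 0.2658]
104 [0.002, 0.0207, 0.001, 0.0024, -0.0005, 0.4054]
96 [0.0009, 0.028, 0.0011, 0.0024, -0.0007, 0.5451]
88 [-0.0012, 0.0351, 0.0011, 0.0023, -0.0009, 0.6847]
80 [-0.0043, 0.0418, 0.0011, 0.0023, -0.001, 0.8243]
72 [-0.0082, 0.048, 0.0011, 0.0022, -0.0012, 0.9639]
64 [-0.013, 0.0536, 0.0011, 0.0022, -0.0014, 1.1036]
56 [-0.0185, 0.0585, 0.0011, 0.0021, -0.0015, 1.2432]
```

View pics/w5.png

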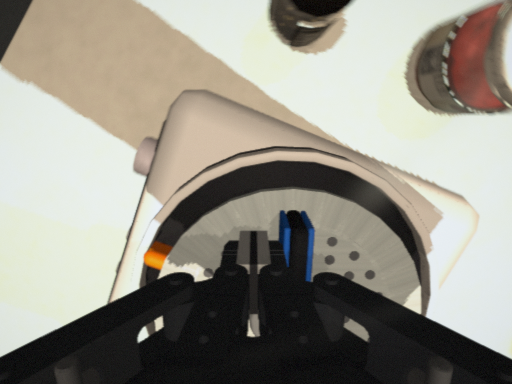

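The lug is moving round with the fingers, as intended, and now sits at (295,240). Continuing.

```bash
python3 -m inch '[[[0.0011,0.006,0,0,0,0.126,1],[0.002,0.0133,0,0,0,0.266,1],[0.002,0.0207,0,0,0,0.405,1],[0.0009,0.028,0,0,0,0.545,1],[-0.0012,0.0351,0,0,0,0.685,1],[-0.0043,0.0418,0,0,0,0.824,1],[-0.0082,0.048,0,0,0,0.964,1],[-0.013,0.0536,0,0,0,1.104,1],[-0.0185,0.0585,0,0,0,1.243,1]]]'
python3 - <<'E'
from h import *
import cv2
for th in (48,40,32,28,26,24,22,20,18):print(th,row(pose(th,.017),.1185,th))
a=imaging.camera("top");cv2.imwrite("pics/t6.png",a)
o=sensors.get_obs();b=imaging.camera("wrist");cv2.imwrite("pics/w6.png",b);print(o["joint_pos"],o["ft_force"])
E
```

```text
clock: 5.35
position: [0.5452, 0.0693, 0.1192]
ee_rot: [0.88, 0.475, 0.001, -0.0]
ft_force: [-0.1, 1.3, 0.1]
grip_width: -0.001
grasp_force: 0.7
48 [0.0023, 0.0076, 0.0008, -0.0001, -0.0021, 0.1514]
40 [0.0031, 0.0149, 0.0008, -0.0002, -0.0021, 0.291]
32 [0.0028, 0.0223, 0.0008, -0.0004, -0.0021, 0.4306]
28 [0.0023, 0.0259, 0.0008, -0.0004, -0.002, 0.5004]
26 [0.002, 0.0278, 0.0008, -0.0005, -0.002, 0.5353]
24 [0.0015, 0.0296, 0.0008, -0.0005, -0.002, 0.5702]
22 [0.0011, 0.0313, 0.0008, -0.0005, -0.002, 0.6052]
20 [0.0005, 0.0331, 0.0008, -0.0006, -0.002, 0.6401]
18 [-0.0001, 0.0348, 0.0008, -0.0006, -0.002, 0.675]
[-0.79066797  0.32643604  0.68729429  1.84464818 -0.23758492  1.0510058
 -0.60103717] [-0.48548424 -0.7741438  -0.52638518]
```

```bash
python3 -m inch '[[[0.0023,0.0076,0,0,0,0.151,1],[0.0031,0.0149,0,0,0,0.291,1],[0.0028,0.0223,0,0,0,0.431,1],[0.0023,0.0259,0,0,0,0.5,1],[0.0023,0.0259,0,0,0,0.5,1]]]'
python3 - <<'E'
from h import *
import cv2
o=sensors.get_obs()
for th in (28,26,24,22,20,18,16):print(th,row(pose(th,.017),.1185,th))
a=imaging.camera("top");cv2.imwrite("pics/t7.png",cv2.resize(a[140:300,170:370],None,fx=3.7,fy=3.7,interpolation=2))
E
```

```text
clock: 5.95
position: [0.5677, 0.0559, 0.1187]
ee_rot: [0.97, 0.245, 0.0, -0.0]
ft_force: [-0.3, 1.0, -0.4]
grip_width: 0.004
grasp_force: 0.0
28 [0.0009, -0.0008, 0.0002, 0.0001, -0.0009, 0.0059]
26 [0.0015, 0.001, 0.0002, 0.0001, -0.0009, 0.0408]
24 [0.0019, 0.0028, 0.0002, 0.0001, -0.0009, 0.0757]
22 [0.0024, 0.0046, 0.0002, 0.0001, -0.0009, 0.1106]
20 [0.0027, 0.0064, 0.0002, 0.0001, -0.0009, 0.1455]
18 [0.003, 0.0082, 0.0002, 0.0001, -0.0009, 0.1804]
16 [0.0033, 0.01, 0.0002, 0.0, -0.0009, 0.2153]
```

View pics/t7.png

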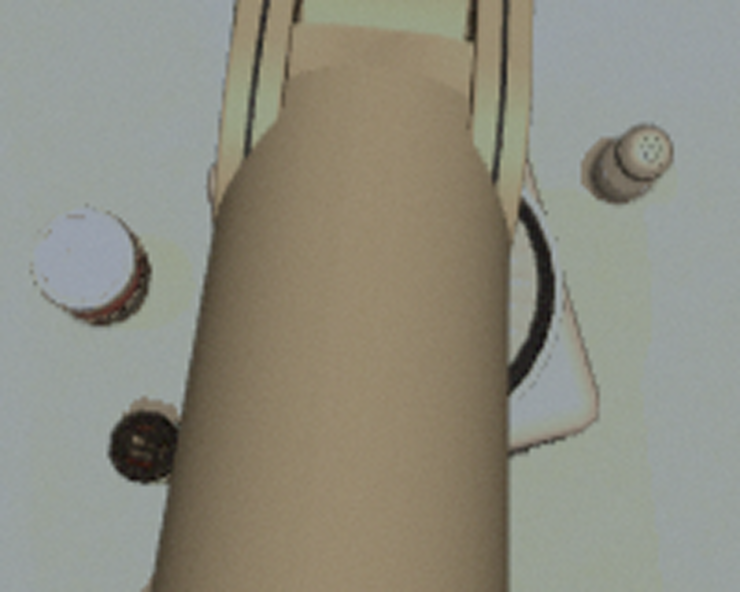

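The arm hides the disc from the top camera; trying the scene and wrist cameras.

Run:
```python
from h import *
import cv2
a=imaging.camera("scene");b=imaging.camera("wrist")
cv2.imwrite("pics/s8.png",a);cv2.imwrite("pics/w8.png",b)
c=cv2.resize(a[170:290,200:330],(433,400),interpolation=2)
cv2.imwrite("pics/sw8.png",np.hstack([c,cv2.resize(b[100:350,100:330],(365,400))]))
```

```text
(no output)
```

View pics/sw8.png

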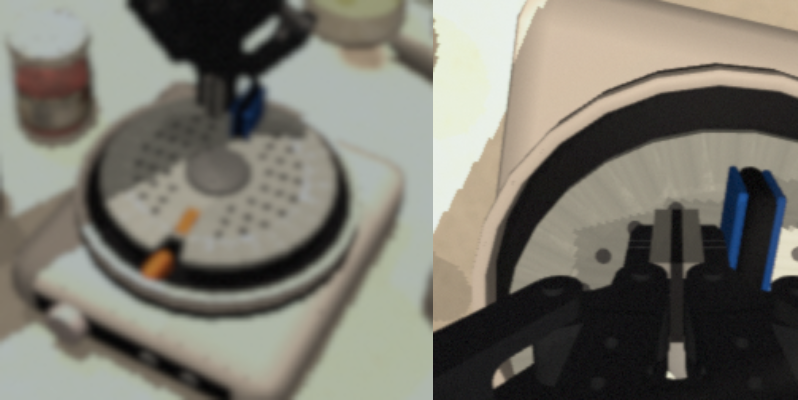

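The scene picture shows the mark at (187,222), the notch at (172,250) and the pin at (157,266), nearly in line. Measuring the bearings by colour.

```bash
cat >> h.py <<'E'
import cv2
def blobs(img):
    h=cv2.cvtColor(img,cv2.COLOR_BGR2HSV);m=cv2.inRange(h,(5,130,90),(25,255,255));m[:170]=0;m[290:]=0;m[:,:200]=0;m[:,330:]=0
    n,l,s,c=cv2.connectedComponentsWithStats(m)
    for i in range(1,n):
        if s[i,4]<5:continue
        out=[]
        for z in(.091,.082):
            p=ray("scene",*c[i],z);d=p[:2]-C;out.append((np.round(p[:2],4).tolist(),round(1e3*np.hypot(*d)),round(np.degrees(np.arctan2(d[1],d[0])),1)))
        print(c[i].round(1),s[i,4],out)
E
python3 - <<'E'
from h import *
blobs(cv2.imread("pics/s8.png"));print();blobs(cv2.imread("pics/scene.png"))
for x,y,z in((217,167,.097),(172,250,.091),(217,180,.091)):print(ray("scene",200+x/3.33,170+y/3.33,z))
E
```

```text
[256.  235.8] 17 [([0.4904, 0.0016], 45, np.float64(-158.0)), ([0.4959, 0.0074], 38, np.float64(-162.9))]
[246.7 248.7] 47 [([0.452, -0.0113], 85, np.float64(-159.6)), ([0.4569, -0.0057], 79, np.float64(-162.1))]

[276.2 208.9] 14 [([0.5816, 0.0303], 51, np.float64(13.4)), ([0.5886, 0.0366], 59, np.float64(17.7))]
[246.2 249.5] 33 [([0.4499, -0.0122], 88, np.float64(-159.5)), ([0.4548, -0.0066], 81, np.float64(-162.0))]
[0.5330163  0.01754495 0.097     ]
[ 0.46610366 -0.01098926  0.091     ]
[0.5288278  0.01300746 0.091     ]
```

```bash
python3 -m inch '[[[0,-0.012,0,0,0,0,1],[0,-0.012,0,0,0,0,1],[0,-0.012,-0.045,0,0,0,1],[0,-0.012,-0.07,0,0,0,1],[0,-0.012,-0.07,0,0,0,1]]]'
python3 -c "
from h import *
print(row(C,.19,112),row(C,.19,190))"
```

```text
clock: 6.6
position: [0.5634, 0.067, 0.1916]
ee_rot: [0.97, 0.243, 0.003, -0.0]
ft_force: [0.6, -0.1, -0.2]
grip_width: -0.0
grasp_force: 0.0
[-0.0506, 0.0279, 0.0013, 0.0046, -0.0042, -1.463] [-0.0506, 0.0279, 0.0013, 0.0081, -0.0006, -2.8244]
```

```bash
python3 -m inch '[[[-0.05,0.028,0,0,0,-1.46,1],[-0.05,0.028,0,0,0,-1.46,1],[-0.05,0.028,0,0,0,-1.46,1],[-0.05,0.028,0,0,0,-1.46,1],[-0.05,0.028,0,0,0,-1.46,1],[-0.05,0.028,0,0,0,-1.46,1],[-0.05,0.028,0,0,0,-1.46,1],[-0.05,0.028,0,0,0,-1.46,1],[-0.05,0.028,0,0,0,-1.46,1],[-0.05,0.028,0,0,0,-1.46,1]]]'; python3 -m inch '[[[0,0,0,0,0,-1.4,1],[0,0,0,0,0,-1.4,1],[0,0,0,0,0,-1.4,1],[0,0,0,0,0,-1.4,1],[0,0,0,0,0,-1.4,1],[0,0,0,0,0,-1.4,1],[0,0,0,0,0,-1.4,1],[0,0,0,0,0,-1.4,1],[0,0,0,0,0,-1.4,1],[0,0,0,0,0,-1.4,1]]]'
python3 - <<'E'
from h import *
import json
print(row(C,.19,190))
o=sensors.get_obs();b=imaging.camera("wrist");cv2.imwrite("pics/w9.png",b)
json.dump({k:np.array(o[k]).tolist() for k in("position","ee_rot")},open("w9.json","w"))
E
```

```text
clock: 7.6
position: [0.5304, 0.0186, 0.1873]
ee_rot: [0.558, 0.83, -0.0, -0.0]
ft_force: [0.4, 0.6, 0.1]
grip_width: -0.0
grasp_force: 0.0
clock: 8.6
position: [0.5304, 0.0187, 0.1873]
ee_rot: [-0.108, 0.994, 0.0, -0.0]
ft_force: [-0.0, -0.6, -1.1]
grip_width: -0.002
grasp_force: 0.0
[-0.0016, -0.0005, -0.0027, 0.0003, -0.0009, 0.0414]
```

View pics/w9.png

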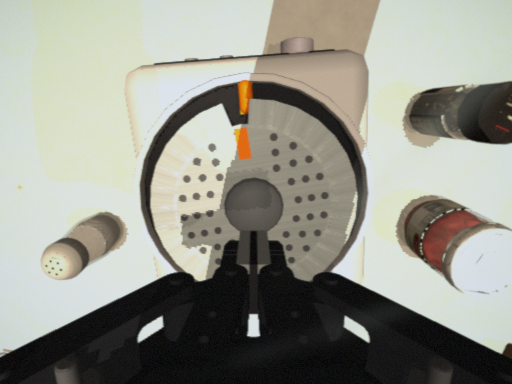

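The wrist picture shows the pin at (245,97), the notch centre around (237,113), the mark at (243,143) and the hub at (254,203). The notch is a few degrees off.

```bash
cat > m.py <<'E'
import sys,json
from h import *
def measure(f,pts=()):
    o=json.load(open(f+".json"));b=cv2.imread("pics/"+f+".png");k=imaging.calibration("wrist")
    K=np.array(k["mtx"]);R=Ro.from_quat(o["ee_rot"]).as_matrix();T=np.array(k["tool_from_camera"])
    def w(u,v,z):
        d=R@T[:3,:3]@np.linalg.solve(K,[u,v,1]);c=R@T[:3,3]+o["position"];return (c+d*(z-c[2])/d[2])[:2]
    g=cv2.cvtColor(b,cv2.COLOR_BGR2HSV);m=cv2.inRange(g,(5,150,90),(25,255,255));m[170:]=0;m[:,:150]=0;m[:,330:]=0
    n,l,s,c=cv2.connectedComponentsWithStats(m);hub=w(254,201,.097);print("hub",hub)
    P=[(*c[i],z) for i in range(1,n) if s[i,4]>20 for z in(.091,.082)]+list(pts)
    for p in P:
        q=w(*p);print(np.round(p,3),q.round(4),*[(round(np.hypot(*(q-h)),4),round(np.degrees(np.arctan2(*(q-h)[::-1])),1)) for h in(hub,C)])
E
python3 -c "
from m import *
measure('w9',[(221,107,.091),(250,101,.091),(233,125,.091),(247,122,.091)])"
```

```text
hub [0.52858376 0.01929789]
[2.44318e+02 9.56410e+01 9.10000e-02] [ 0.458 -0.003] (np.float64(0.074), np.float64(-162.5)) (np.float64(0.077), np.float64(-163.8))
[2.44318e+02 9.56410e+01 8.20000e-02] [ 0.4578 -0.0033] (np.float64(0.0743), np.float64(-162.3)) (np.float64(0.0774), np.float64(-163.6))
[2.42543e+02 1.43283e+02 9.10000e-02] [0.49   0.0025] (np.float64(0.0421), np.float64(-156.4)) (np.float64(0.0449), np.float64(-159.1))
[2.42543e+02 1.43283e+02 8.20000e-02] [0.4911 0.0024] (np.float64(0.0412), np.float64(-155.7)) (np.float64(0.044), np.float64(-158.5))
[2.21e+02 1.07e+02 9.10e-02] [ 0.4688 -0.0172] (np.float64(0.07), np.float64(-148.6)) (np.float64(0.0726), np.float64(-150.5))
[2.50e+02 1.01e+02 9.10e-02] [0.4606 0.0015] (np.float64(0.0702), np.float64(-165.4)) (np.float64(0.0734), np.float64(-166.6))
[2.33e+02 1.25e+02 9.10e-02] [ 0.479  -0.0067] (np.float64(0.056), np.float64(-152.3)) (np.float64(0.0587), np.float64(-154.6))
[2.47e+02 1.22e+02 9.10e-02] [0.4749 0.0025] (np.float64(0.0563), np.float64(-162.6)) (np.float64(0.0593), np.float64(-164.3))
```

The disc needs about 5.3° more clockwise. The same contact geometry works with the hand turned half a turn, so the camera keeps watching the pin.

```bash
python3 -c "
from h import *
for d,z in((.042,.187),(.042,.1185),(.026,.1185),(.0213,.1185)):print(row(pose(16.8,d,.0471),z,203))"
```

```text
[-0.0453, 0.045, 0.0002, 0.0004, -0.0009, -0.1854]
[-0.0454, 0.045, 0.0687, 0.0004, -0.0009, -0.1854]
[-0.0466, 0.0291, 0.0687, 0.0004, -0.0009, -0.1854]
[-0.047, 0.0244, 0.0687, 0.0004, -0.0009, -0.1854]
```

```bash
python3 -m inch '[[[-0.0453,0.045,0,0,0,-0.185,1],[-0.0453,0.045,0,0,0,-0.185,1],[-0.0453,0.045,0.045,0,0,-0.185,1],[-0.0454,0.045,0.0687,0,0,-0.185,1],[-0.0454,0.045,0.0687,0,0,-0.185,1],[-0.0458,0.037,0.0687,0,0,-0.185,1],[-0.0466,0.0291,0.0687,0,0,-0.185,1],[-0.047,0.0267,0.0687,0,0,-0.185,1],[-0.047,0.0244,0.0687,0,0,-0.185,1],[-0.047,0.0244,0.0687,0,0,-0.185,1]]]'
python3 -c "
from h import *
print(row(pose(16.8,.0213,.0471),.1185,203))"
```

```text
clock: 9.65
position: [0.5722, 0.0517, 0.12]
ee_rot: [-0.195, 0.981, 0.0, 0.001]
ft_force: [-0.1, -0.1, -0.1]
grip_width: -0.001
grasp_force: 0.0
[0.0008, 0.0013, 0.0015, -0.0, 0.0012, -0.0082]
```

```bash
python3 -m inch '[[[0,0.014,0,0,0,0,1],[0,0.014,0,0,0,0,1],[0,0.014,-0.045,0,0,0,1],[0,0.014,-0.07,0,0,0,1],[0.047,-0.0244,-0.0687,0,0,0.185,1],[0.047,-0.0244,-0.0687,0,0,0.185,1],[0.047,-0.0244,-0.0687,0,0,0.185,1],[0.047,-0.0244,-0.0687,0,0,0.185,1]]]'
python3 - <<'E'
from h import *
import json
print(row(C,.19,192))
o=sensors.get_obs();b=imaging.camera("wrist");cv2.imwrite("pics/w10.png",b)
json.dump({k:np.array(o[k]).tolist() for k in("position","ee_rot")},open("w10.json","w"))
cv2.imwrite("pics/w10c.png",cv2.resize(b[60:260,130:380],(750,600)))
from m import measure
measure("w10")
E
```

```text
clock: 10.45
position: [0.5377, 0.0123, 0.1879]
ee_rot: [-0.105, 0.994, 0.0, -0.0]
ft_force: [0.3, 0.3, -0.2]
grip_width: -0.0
grasp_force: 0.0
[0.0043, 0.0072, -0.0021, 0.0006, 0.0, 0.0014]
hub [0.5362098  0.01308429]
[2.55635e+02 8.87060e+01 9.10000e-02] [ 0.4593 -0.0023] (np.float64(0.0784), np.float64(-168.7)) (np.float64(0.0756), np.float64(-164.1))
[2.55635e+02 8.87060e+01 8.20000e-02] [ 0.4588 -0.0023] (np.float64(0.0789), np.float64(-168.8)) (np.float64(0.0761), np.float64(-164.2))
[2.61330e+02 1.33725e+02 9.10000e-02] [0.4881 0.0081] (np.float64(0.0484), np.float64(-174.1)) (np.float64(0.0452), np.float64(-166.7))
[2.61330e+02 1.33725e+02 8.20000e-02] [0.4887 0.0085] (np.float64(0.0477), np.float64(-174.5)) (np.float64(0.0444), np.float64(-167.0))
```

View pics/w10c.png

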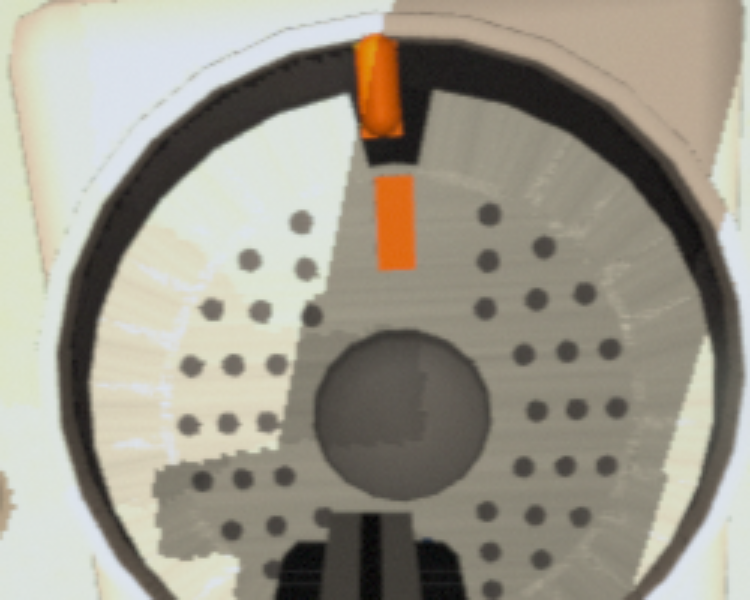

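Now the notch centre (crop 392,95) is about 2.4° past the pin (crop 378,95). That is within the 4° guidance range, so I'll go to the hub and press.

```bash
python3 -m inch '[[[0.0043,0.0072,0,0,0,0,1],[0.0043,0.0072,0.03,0,0,0,1],[0.0043,0.0072,0.06,0,0,0,1],[0.0043,0.0072,0.068,0,0,0,1],[0.0043,0.0072,0.074,0,0,0,1],[0.0043,0.0072,0.076,0,0,0,1],[0.0043,0.0072,0.076,0,0,0,1]]]'
python3 -c "
from h import *
print(row(C,.104,192))"
```

```text
clock: 11.2
position: [0.5326, 0.018, 0.113]
ee_rot: [-0.104, 0.995, 0.0, 0.001]
ft_force: [-0.4, -0.2, 0.1]
grip_width: 0.004
grasp_force: 0.0
[0.0005, 0.0006, 0.009, 0.0002, 0.0011, -0.0001]
```

```bash
python3 -m inch '[[[0,0,0.002,0,0,0,1],[0,0,0.004,0,0,0,1],[0,0,0.006,0,0,0,1],[0,0,0.006,0,0,0,1]]]'; python3 -m inch '[[[0,0,0.002,0,0,0,1],[0,0,0.004,0,0,0,1],[0,0,0.005,0,0,0,1],[0,0,0.005,0,0,0,1]]]'
```

```text
clock: 11.6
position: [0.5328, 0.0179, 0.1069]
ee_rot: [-0.104, 0.995, 0.0, 0.001]
ft_force: [-0.3, 1.0, 3.2]
grip_width: -0.0
grasp_force: 1.4
clock: 12.0
position: [0.533, 0.0179, 0.1035]
ee_rot: [-0.104, 0.995, 0.001, 0.001]
ft_force: [-9.6, 0.9, 24.1]
grip_width: 0.001
grasp_force: 12.2
```

```bash
python3 -m inch '[[[0,0,0.002,0,0,0,1],[0,0,0.002,0,0,0,1],[0,0,0.002,0,0,0,1]]]'; python3 -m inch '[[[0,0,-0.04,0,0,0,1],[0,0,-0.085,0,0,0,1],[0,0,-0.085,0,0,0,1],[0,0,-0.085,0,0,0,1]]]'
python3 - <<'E'
from h import *
a=imaging.camera("wrist");s=imaging.camera("scene")
print(sensors.get_obs()["joint_velocities"].max() if hasattr(sensors.get_obs()["joint_velocities"],"max") else "")
cv2.imwrite("pics/w11.png",np.hstack([cv2.resize(a[60:260,130:330],(400,400),interpolation=2),cv2.resize(s[180:280,210:310],(400,400),interpolation=2)]))
E
```

```text
clock: 12.3
position: [0.5332, 0.0179, 0.1031]
ee_rot: [-0.104, 0.995, 0.001, 0.001]
ft_force: [-18.7, 0.7, 44.3]
grip_width: 0.001
grasp_force: 22.2
clock: 12.7
position: [0.5328, 0.0177, 0.1853]
ee_rot: [-0.104, 0.995, 0.0, 0.001]
ft_force: [-0.6, -0.1, -0.6]
grip_width: 0.0
grasp_force: 0.0
0.010933447150035712
```

View pics/w11.png

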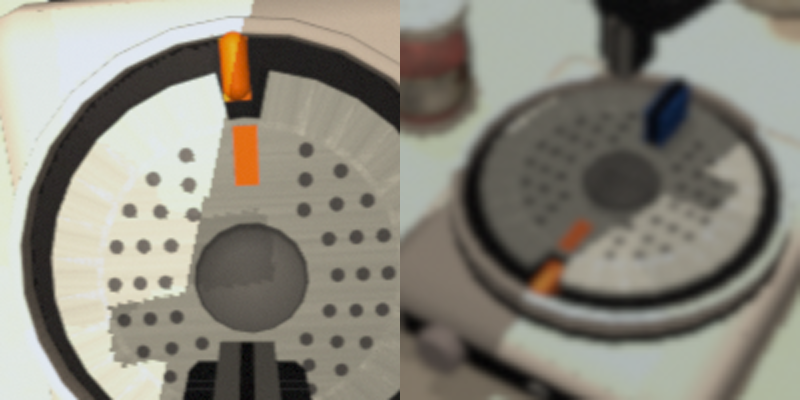

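The hub sits 4.6 px lower in the scene view, which is about 12 mm. The press ended on a hard stop at the expected home height, and the pin stands inside the notch about 2.7 mm off centre. The hand is clear, so I'm handing in.

```bash
python3 -c "
from workcell import order
print(order.hand_in())"
```

```text
the job is handed in; nothing more can be done
None
```

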